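# Pump up the jar leak tester

### The arm

A 6-joint arm with a two-finger parallel gripper is mounted at the origin on the work surface. World frame = base frame: x ahead of the robot, y to its left, z up, the work surface at z = 0. Lengths are in m, angles in rad, forces in N, time in s.
With the tool pointing down it reaches from about 0.35 to 0.775 m from the base axis. Payload 7.3 kg.
Tool frame: the origin (TCP) lies midway between the tips of the shut fingers; the grasp point (between the pads) lies 19 mm behind it; z points along the fingers, y is the direction in which the jaws open and shut (so a half turn about z gives the same grasp; the last joint's range is limited). The gripper opens to 92 mm and grips with 3 to 60 N. Pads are 19 mm wide; open, the fingers measure 130 mm over their backs; the gripper's body (75 mm by 190 mm) begins 47 mm behind the grasp point.
Start: joints at [1.112, 0.342, 1.524, -0, 1.275, -0.146], TCP at [0.162, 0.5, 0.227] pointing down, gripper open.
Joint ranges: [-2.53, 2.53], [-0.77, 2.02], [0.04, 2.7], [-1, 4.14], [0.28, 2.66], [-3.11, 3.11]. Speed limits (rad/s): [2.57, 2.57, 3.14, 3.14, 3.14, 3.14].

### API

Orientations are given as a unit quaternion [x, y, z, w].
In Python, from workcell import read_state, grab_frame, job_done, regions_of gives the robot as it stands.
- The arm moves only by the tool step_arm, never from a script. Its argument "targets" is a list of rows, each a list of 5 numbers: the finger opening in m, from 0 to 0.0918, then the shift along the tool's x, y, z in m, then the turn about the tool's z in degrees. A call has 1 to 10 rows; each row shifts and turns the pose as measured when the row begins, along the tool's axes as they then stand; what a row does not reach is not made up. A row lasts 1/12 s, in which the tool goes at most 41.7 mm and 7.16 degrees, less where a joint would pass 70% of its speed; a pose out of reach is approached as far as the arm can. A call is refused whole if a number of a shift passes 0.0417 or a number of a turn 7.16, either way. A call with a gripper value outside its range is refused whole. The fingers move at their own pace and stop on an object; "newtons" is the grip in N (left out, the last holds). Time passes only in rows, so rows that do not move let the fingers close. It gives the time, the measured TCP pose, the force and the opening at its end, in the units of the state.
- read_state(): the state, without advancing time (a new reading comes with each control period).
- grab_frame(name): name is "scene" or "top"; returns a dict with "image" (400x640x3 uint8, blue, green, red), "fx", "fy", "cx", "cy" (pixels), "R" (3x3) and "t" (3): a world point X has camera coordinates R X + t. Camera axes: x right, y down, z forward; pixel columns grow to the right and rows downward; lengths in m; the calibration is good to about 2 mm. A picture is of the moment at which its call begins. There is no depth.
- job_done(): hands the job in, once; it reports no verdict.
Trained networks look in a picture, given as the dict that the camera call returned (one of the last four; its "shot" number tells which), for a name from the list of things; names that differ only in an ending like _2 or _b are one class to them, and where a whole thing is asked for, a point or a joint stands for the part that bears it (a point fixed in the world has none). Each returns a list of dicts, best first, with "confidence" (0 to 1); they miss things now and then, are a little off and sometimes report something else, mostly with a low value. They report only what shows in the picture. A call takes as long as a camera call.
- regions_of(label, picture): "region" (400x640 bool, what is visible of it) and "extent" ([left, top, right, bottom] in pixels, round what is visible of it).
The state is a dict: "time_s": time; "joint_pos": joint angles; "qvel": joint speeds; "joint_efforts": joint torques, N m; "eef_pos": TCP position; "orientation": TCP orientation; "wrist_force": force on the tool from outside, world axes, zero at the start; "torque": the same for the moment, N m; "grip_width": finger opening in m.
Only numpy, scipy, OpenCV 4.12 (cv2) and the standard library are available. Lean on these libraries where they do the work, as an engineer would, in place of code of your own. Each camera call takes 0.05 s, during which the arm holds its last target. There are 200 camera calls.

### The job

Pump up the blue jar leak tester: press its yellow spring plunger all the way down with your fingertips and let it rise fully again, over and over, until the red indicator pin has popped fully out; then let the plunger come right up and leave it. Do not touch the pin itself, and do not move, lift or knock over the jars, lids and bottle standing around it.

Things in the scene. Friction and masses are not known exactly. Their poses are not given: they have to be found in the camera images.
- tester: Fixed jar leak tester; place and yaw vary. Origin on the table under the centre of its blue housing (140 x 90 mm, top 95 mm up). On that top, at y = 0, are the yellow plunger (x = -35 mm) and the red pin (x = +45 mm). +y points to the clamped jar (centre y = 97 mm, clamp top 102 mm up). Base plate 10 mm thick, x -85 to +85, y -55 to +145 mm.
- plunger_top (a point): Centre of the flat top of the yellow plunger knob (56 mm across, flat top 48 mm, 14 mm thick), 141 mm above the table at rest. It moves straight down 25 mm to a hard stop; a spring lifts it by itself. Pressing takes about 4 N at first, 8 to 12 N near the bottom.
- plunger (a joint): Travel of the plunger, m: 0 up at rest, 0.025 fully down. Only a stroke of at least 21 mm followed by a return to within 3 mm of the top is sure to count; shorter ones may gain nothing.
- indicator_pin: Red indicator pin, 16 mm across with a black top face (its red side shows only when it is out), in a 38 mm white collar on the housing, 80 mm from the plunger along the tester's x axis. Origin at the centre of its top, 99 mm above the table when the pin is in.
- pin_out (a joint): How far the pin stands out, m: 0 at the start, about 0.018 when fully out (over 0.012 counts). It stays in, or within 4 mm of in, until the last stroke and then jumps out all at once; 3 to 5 full strokes are needed, depending on the hidden starting state. It then stays out; further strokes do nothing.
- jar_amber: Open square-footed glass jar of amber balm, 52 x 52 x 48 mm. A bystander; origin at the centre of its underside.
- jar_green: Open square-footed glass jar of dark green balm, 52 x 52 x 48 mm. A bystander; origin at the centre of its underside.
- jar_white: Square glass jar with a white lid, 54 x 54 x 58 mm. A bystander; origin at the centre of its underside.
- jar_black: Square glass jar with a black lid, 54 x 54 x 58 mm. A bystander; origin at the centre of its underside.
- lid_black: Loose square black lid on its back, 54 x 54 x 16 mm. A bystander; origin at the centre of its underside.
- lid_white: Loose square white lid on its back, 54 x 54 x 16 mm. A bystander; origin at the centre of its underside.
- spray_bottle: Small round bottle, 44 mm across and about 110 mm tall. A bystander; origin at the centre of its underside.

How it is judged:
On the way, in this order (a step that is already met when the one before it is completed fails the run):
1. the plunger is pressed down (18 mm or more) (value of joint plunger above 0.018 m).
2. it is let up again (within 6 mm of the top) (value of joint plunger below 0.006 m).
3. it is pressed down a second time (value of joint plunger above 0.018 m).
4. it is let up again (value of joint plunger below 0.006 m).
5. the indicator pin has popped fully out (over 12 mm) (value of joint pin_out above 0.012 m).
At the end, for the whole second after the job is handed in: The indicator pin stands more than 12 mm out, the plunger is back up within 3 mm of its top position, and every jar, lid and bottle is within 30 mm of where it started (value of joint pin_out above 0.012 m and value of joint plunger below 0.003 m and distance of each of jar_amber, jar_green, jar_white, jar_black, lid_black, lid_white, spray_bottle from where it was at the start of the episode below 0.03 m); the robot touches nothing.
It fails at once if the robot pushes on the indicator pin itself (over 1 N) (contact force between any of the fingers, the arm and indicator_pin above 1 N).
It fails at once if a jar, lid or the bottle is moved or lifted by more than 30 mm (distance of any of jar_amber, jar_green, jar_white, jar_black, lid_black, lid_white, spray_bottle from where it was at the start of the episode above 0.03 m).
It fails at once if a jar, lid or the bottle is tipped over (0.5 rad) (angle between any of jar_amber, jar_green, jar_white, jar_black, lid_black, lid_white, spray_bottle's own z axis and vertical above 0.5 rad).
It also fails if it takes over 45 s, if anything falls off the work surface, if the arm or the gripper's body presses on something with over 40 N, if the wrist force passes 120 N, or if a joint passes its speed limit or range.

## Working session

There is one attempt and no reset: what is moved stays moved. The work goes in short steps, Python scripts to look and compute and a tool call to move; the robot and the scene stay as the last step left them, time stands still between calls to the robot, and variables do not carry over. Pictures are saved under pics/ and viewed, about 8 in all and at most 12, crops included, and the job is handed in when it is done.

Besides the shell and the picture viewer there is one more tool, called after ">>>" by a JSON object that holds its "name" and its "arguments". step_arm: Moves the arm, as the interface text tells. Its arguments: {"type":"object","properties":{"targets":{"type":"array"},"newtons":{"type":"number"}},"required":["targets"]}

```bash
mkdir -p pics; cat > h.py <<'E'
import numpy as np, cv2
from workcell import *
def ray(f,u,v,z):
    R=np.array(f["R"]);t=np.array(f["t"]);c=-R.T@t
    d=R.T@np.array([(u-f["cx"])/f["fx"],(v-f["cy"])/f["fy"],1]);return c+d*(z-c[2])/d[2]
def proj(f,X):
    p=np.array(f["R"])@np.array(X)+np.array(f["t"]);return p[0]/p[2]*f["fx"]+f["cx"],p[1]/p[2]*f["fy"]+f["cy"]
def cen(r):
    v,u=np.nonzero(r["region"]);return u.mean(),v.mean()
E
python3 - <<'E'
from h import *
s=read_state();print(s["time_s"],s["eef_pos"],s["orientation"],s["grip_width"])
for n in("top","scene"):
    f=grab_frame(n);cv2.imwrite(f"pics/{n}0.png",f["image"])
    for l,z in(("plunger_top",.141),("indicator_pin",.099),("tester",.05),("spray_bottle",.05)):
        for r in regions_of(l,f)[:2]:
            u,v=cen(r);print(n,l,round(r["confidence"],2),r["extent"],(round(u),round(v)),r["region"].sum(),ray(f,u,v,z).round(3))
E
```

```text
0.0 [0.16132505 0.49915308 0.22604038] [ 1.55761133e-01  9.87794441e-01 -7.46366152e-04 -2.35427486e-04] 0.09188417448149727
top plunger_top 0.91 [382.9, 221.0, 403.2, 243.1] (392, 233) 397 [ 0.478 -0.13   0.141]
top tester 0.66 [430.7, 250.1, 457.4, 271.8] (444, 261) 450 [ 0.409 -0.281  0.05 ]
top tester 0.57 [328.1, 180.9, 413.1, 261.2] (373, 221) 4360 [ 0.517 -0.093  0.05 ]
top spray_bottle 0.83 [305.9, 184.6, 322.8, 205.6] (314, 195) 248 [0.589 0.066 0.05 ]
top spray_bottle 0.72 [328.8, 181.2, 411.4, 258.3] (373, 221) 4314 [ 0.517 -0.093  0.05 ]
scene plunger_top 0.59 [261.3, 123.8, 280.6, 143.5] (271, 133) 291 [ 0.486 -0.127  0.141]
scene indicator_pin 0.66 [263.4, 127.2, 281.5, 144.0] (272, 133) 295 [ 0.446 -0.15   0.099]
scene tester 0.93 [229.7, 122.6, 323.7, 217.0] (274, 174) 5035 [ 0.535 -0.098  0.05 ]
scene tester 0.42 [211.6, 139.5, 238.5, 163.4] (224, 151) 448 [ 0.52 -0.26  0.05]
scene spray_bottle 0.7 [315.2, 192.3, 332.7, 227.6] (323, 212) 580 [0.591 0.067 0.05 ]
```

```bash
python3 - <<'E'
import cv2
a=cv2.imread("pics/top0.png")[130:330,250:510];b=cv2.imread("pics/scene0.png")[80:280,150:410]
cv2.imwrite("pics/both.png",cv2.vconcat([cv2.resize(a,None,fx=3,fy=3)])); cv2.imwrite("pics/b.png",cv2.resize(b,None,fx=3,fy=3))
E
```

```text
(no output)
```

View pics/both.png

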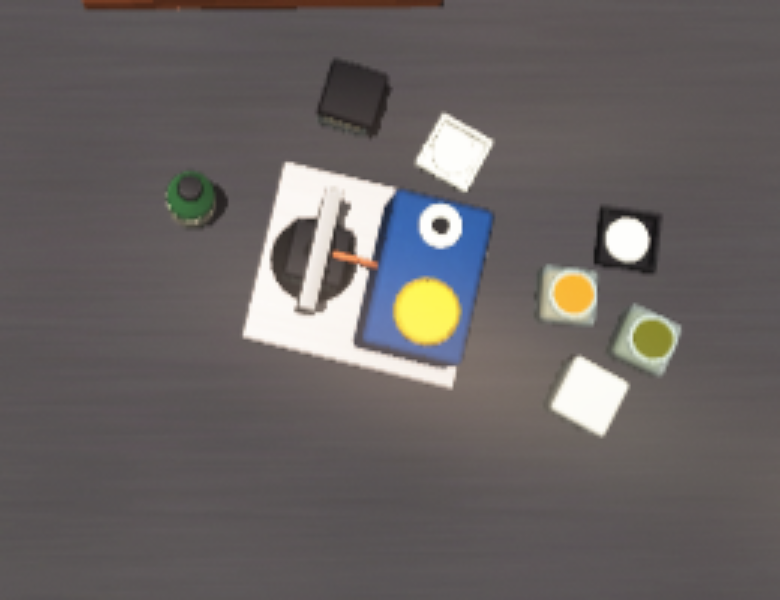

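View pics/b.png

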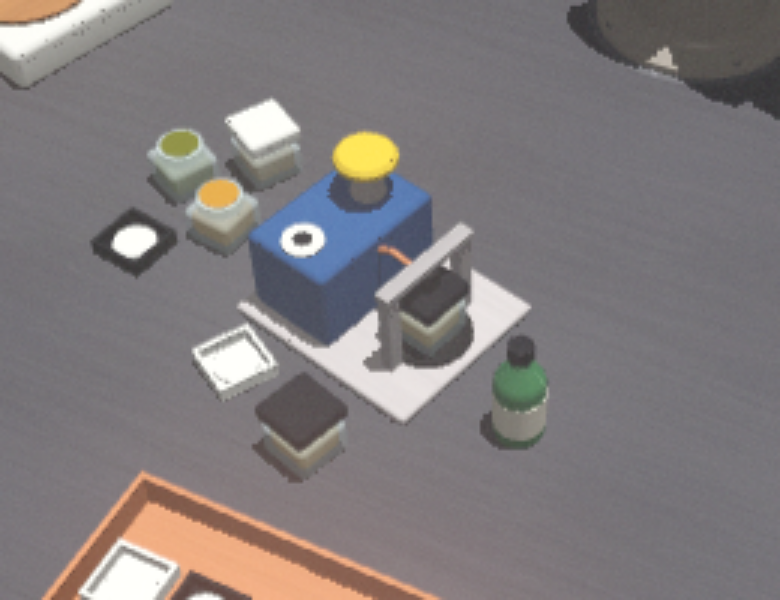

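The pictures show the yellow knob at about (392,233) in the top image and the pin's white collar at about (397,205). The pin is roughly world +x of the knob. All the bystanders are lower than the pressing height, so I'll shut the fingers and go above the knob.

>>> {"name": "step_arm", "arguments": {"targets": [[0,-0.025,-0.025,0,0],[0,-0.025,-0.025,0,0],[0,-0.025,-0.025,0,0],[0,-0.025,-0.025,0,0],[0,-0.025,-0.025,0,0],[0,-0.025,-0.025,0,0],[0,-0.025,-0.025,0,0],[0,-0.025,-0.025,0,0],[0,-0.025,-0.025,0,0],[0,-0.025,-0.025,0,0]], "newtons": 30}}

```text
time_s: 1.33
eef_pos: [0.326, 0.1778, 0.2261]
orientation: [0.149, 0.989, 0.003, 0.001]
wrist_force: [0.8, 0.9, 0.6]
grip_width: 0.0298
```

>>> {"name": "step_arm", "arguments": {"targets": [[0,-0.025,-0.025,0,0],[0,-0.025,-0.025,0,0],[0,-0.025,-0.025,0,0],[0,-0.025,-0.025,0,0],[0,-0.025,-0.025,0,0],[0,-0.025,-0.025,0,0],[0,-0.025,-0.025,0,0],[0,-0.025,-0.025,0,0],[0,0,0,0,0]]}}

```text
time_s: 2.08
eef_pos: [0.4643, -0.0924, 0.2279]
orientation: [0.152, 0.988, 0.002, 0.006]
wrist_force: [-0.3, -0.0, -0.5]
grip_width: 0.0007
```

>>> {"name": "step_arm", "arguments": {"targets": [[0,-0.014,-0.016,0.02,0],[0,-0.013,-0.015,0.02,0],[0,0,0,0.02,0],[0,0,0,0,0]]}}

```text
time_s: 2.42
eef_pos: [0.4835, -0.134, 0.1671]
orientation: [0.155, 0.988, 0.002, 0.008]
wrist_force: [-0.6, -0.5, 0.4]
grip_width: 0.0005
```

```bash
python3 - <<'E'
from h import *
print(read_state()["eef_pos"], read_state()["wrist_force"])
o=[]
for n,(u,v) in(("top",(392,225)),("scene",(271,133))):
    f=grab_frame(n);o.append(cv2.resize(f["image"][v-40:v+60,u-65:u+65],None,fx=5,fy=5)[:300*2,:])
    print(n,proj(f,[.48,-.13,.141]),proj(f,read_state()["eef_pos"]))
    for r in regions_of("plunger_top",f)[:1]:print(r["extent"],ray(f,*cen(r),.141))
cv2.imwrite("pics/c1.png",cv2.resize(cv2.hconcat(o),(800,308)))
E
```

```text
[ 0.48351987 -0.13401107  0.16714254] [-0.62462823 -0.45927391  0.38694924]
top (np.float64(391.8940301147318), np.float64(231.95934469644715)) (np.float64(395.30325736025276), np.float64(229.23345117421655))
[354.1, 148.2, 377.5, 174.3] [ 0.65944279 -0.07136813  0.141     ]
scene (np.float64(271.48100311736846), np.float64(131.2589176150624)) (np.float64(268.2303849144974), np.float64(123.0300750933368))
[262.1, 122.3, 281.0, 142.8] [ 0.48532099 -0.12779871  0.141     ]
```

View pics/c1.png

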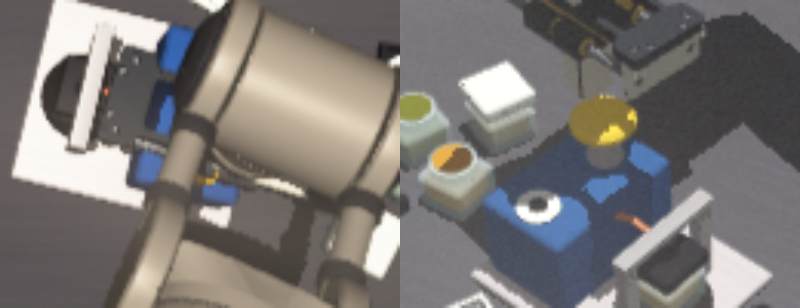

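Fingertips sit over the knob, which is at (272,132) in the scene image. They are only a few mm off, so I'll correct that and press.

>>> {"name": "step_arm", "arguments": {"targets": [[0,0.004,0.003,0.01,0],[0,0,0,0.012,0],[0,0,0,0.01,0],[0,0,0,0.008,0]]}}

```text
time_s: 2.95
eef_pos: [0.4874, -0.1292, 0.1381]
orientation: [0.152, 0.988, -0.001, 0.019]
wrist_force: [-2.9, 0.1, 4.8]
grip_width: 0.0005
```

>>> {"name": "step_arm", "arguments": {"targets": [[0,0.002,0,0.008,0],[0,0.002,0,0.008,0],[0,0,0,0.006,0],[0,0,0,0.004,0]]}}

```text
time_s: 3.28
eef_pos: [0.4876, -0.1292, 0.116]
orientation: [0.151, 0.988, -0.003, 0.024]
wrist_force: [-11.3, 2.7, 39.0]
grip_width: 0.0007
```

>>> {"name": "step_arm", "arguments": {"targets": [[0,0,0,-0.015,0],[0,0,0,-0.012,0],[0,0.003,0,-0.008,0],[0,0.002,0,0,0]]}}

```text
time_s: 3.62
eef_pos: [0.4824, -0.1273, 0.1532]
orientation: [0.15, 0.988, -0.004, 0.027]
wrist_force: [0.4, 0.0, 0.6]
grip_width: 0.0002
```

>>> {"name": "step_arm", "arguments": {"targets": [[0,0,0.001,0.01,0],[0,0,0,0.01,0],[0,0,0,0.01,0],[0,0,0,0.007,0],[0,0,0,0.003,0]]}}

```text
time_s: 4.03
eef_pos: [0.4846, -0.1267, 0.1154]
orientation: [0.15, 0.988, -0.005, 0.029]
wrist_force: [-22.1, 7.4, 74.1]
grip_width: 0.0006
```

Hit the stop hard (74 N); shorter next time.

>>> {"name": "step_arm", "arguments": {"targets": [[0,0,0,-0.015,0],[0,0,0,-0.012,0],[0,0.002,0.001,-0.008,0],[0,0,0,0,0]]}}

```text
time_s: 4.37
eef_pos: [0.4809, -0.124, 0.15]
orientation: [0.15, 0.988, -0.005, 0.03]
wrist_force: [0.3, 0.1, 1.8]
grip_width: 0.0005
```

>>> {"name": "step_arm", "arguments": {"targets": [[0,0,0,0.01,0],[0,0,0,0.01,0],[0,0,0,0.007,0],[0,0,0,0.003,0]]}}

```text
time_s: 4.7
eef_pos: [0.482, -0.1243, 0.1176]
orientation: [0.149, 0.988, -0.006, 0.03]
wrist_force: [-2.0, 0.6, 12.9]
grip_width: 0.0004
```

>>> {"name": "step_arm", "arguments": {"targets": [[0,0,0,0.002,0],[0,0,0,0,0]]}}

```text
time_s: 4.87
eef_pos: [0.4822, -0.1244, 0.1164]
orientation: [0.149, 0.988, -0.006, 0.031]
wrist_force: [-4.4, 0.8, 16.7]
grip_width: 0.0004
```

>>> {"name": "step_arm", "arguments": {"targets": [[0,0,0,-0.015,0],[0,0,0,-0.012,0],[0,0.002,-0.002,-0.008,0],[0,0,0,0,0]]}}

```text
time_s: 5.2
eef_pos: [0.477, -0.1246, 0.1488]
orientation: [0.149, 0.988, -0.006, 0.03]
wrist_force: [-0.3, -0.4, 0.5]
grip_width: 0.0005
```

```bash
cat > look.py <<'E'
from h import *
import sys
f=grab_frame("scene");cv2.imwrite(sys.argv[1],cv2.resize(f["image"][80:200,200:330],None,fx=4,fy=4))
s=read_state();print(s["time_s"],s["eef_pos"],s["wrist_force"])
E
python3 look.py pics/d1.png
```

```text
5.25 [ 0.47668507 -0.12435966  0.1480259 ] [ 0.05352931  0.0415769  -1.39303705]
```

View pics/d1.png

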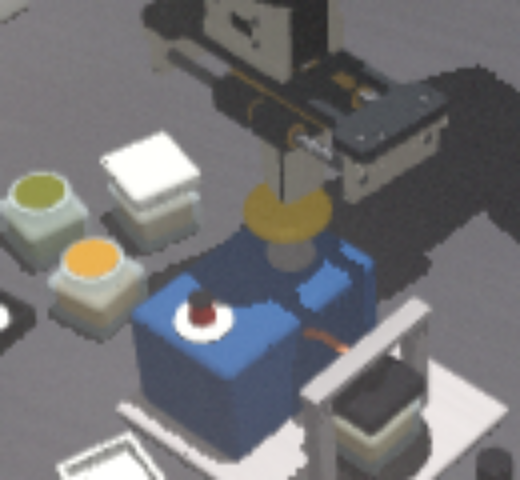

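The pin shows red at crop (203,310), so it has popped out after three strokes. I'll retreat upward and check the height.

>>> {"name": "step_arm", "arguments": {"targets": [[0,0,0,-0.02,0],[0,0,0,-0.03,0],[0,0,0,-0.03,0],[0,0.03,0.02,0,0],[0,0.03,0.02,0,0],[0,0.03,0.025,0,0],[0,0.03,0.025,0,0],[0,0.03,0.025,0,0],[0,0.02,0.03,0,0],[0,0,0,0,0]]}}

```text
time_s: 6.08
eef_pos: [0.3421, 0.0722, 0.2084]
orientation: [0.152, 0.988, -0.003, 0.018]
wrist_force: [-0.3, 0.1, -0.3]
grip_width: 0.0005
```

```bash
python3 look.py pics/d2.png; python3 - <<'E'
from h import *
f=grab_frame("scene");t=grab_frame("top");cv2.imwrite("pics/t2.png",t["image"])
# pin position from first top image collar (396.7,205) at z .097
P=ray(t,396.7,205,.097);print(P)
for z in(.095,.099,.103,.111,.117):
    u,v=proj(f,[P[0],P[1],z]);print(z,((u-200)*4,(v-80)*4))
for l in("plunger_top","jar_amber","spray_bottle"):
    for g in(f,t):
        print(l,[(round(r["confidence"],2),r["extent"]) for r in regions_of(l,g)[:1]])
a=cv2.imread("pics/top0.png").astype(int);d=abs(a-t["image"]).max(2)>40;cv2.imwrite("pics/t3.png",cv2.resize(t["image"][130:330,250:510],None,fx=2,fy=2))
E
```

```text
6.1333 [0.34294367 0.07029909 0.20831628] [ 0.00607155  0.13261345 -0.47816046]
[ 0.5537513  -0.15125067  0.097     ]
0.095 (np.float64(203.8241989516448), np.float64(320.48353515027236))
0.099 (np.float64(203.257316773154), np.float64(316.03576283408324))
0.103 (np.float64(202.68775820199812), np.float64(311.5669914714366))
0.111 (np.float64(201.54053570653173), np.float64(302.56585393448154))
0.117 (np.float64(200.67295068432486), np.float64(295.7587592856705))
plunger_top [(0.71, [261.0, 121.2, 281.4, 143.8])]
plunger_top [(0.61, [381.5, 218.4, 401.1, 243.5])]
jar_amber [(0.93, [209.4, 138.6, 238.7, 163.9])]
jar_amber [(0.78, [429.7, 219.6, 447.6, 237.3])]
spray_bottle [(0.69, [179.5, 149.4, 207.1, 170.9])]
spray_bottle [(0.74, [304.6, 188.0, 320.4, 205.8])]
```

View pics/d2.png

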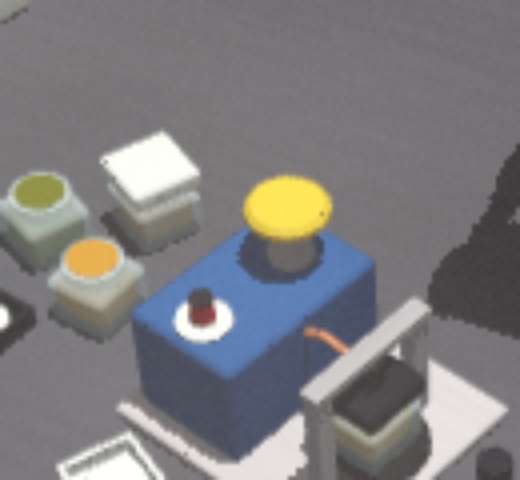

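View pics/t3.png

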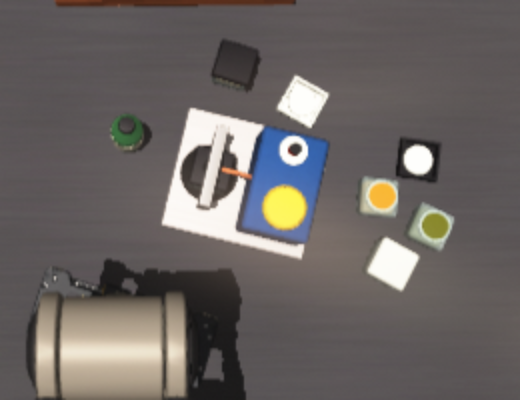

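The black pin top is at crop (202,298), which works out to about z = 0.115, so it is fully out. The knob is up, the bystanders are where they were, and the arm is clear.

```bash
python3 -c "from workcell import *;print(job_done())"
```

```text
the job is handed in; nothing more can be done
None
```

The red indicator pin popped out after three full strokes of the yellow plunger, and I've handed the job in. I pressed with the closed fingertips to the hard stop each time, let the plunger rise fully between strokes, then moved the arm clear.

- **Pin:** the last pictures show the red side of the pin. Its top is at about 115 mm, so it stands out roughly 16 mm, against the 12 mm needed.
- **Plunger:** the knob is back at its starting height in the scene picture.
- **Jars, lids and bottle:** all look unmoved when I compared the pictures by eye.
- **Robot:** the wrist force is near zero, the arm is clear, and the clock read about 6 s.

**Off plan:**
- The second stroke hit the stop harder than I wanted, at about 74 N on the wrist (limit 120 N). I shortened the third.
- The tool tilted slightly while pressing, up to about 0.06 rad.
- The trained networks mislabelled a few things, such as the tester as the bottle. I checked their results against the pictures.

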